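# Switch off the bedside extension board with one fingertip stroke

### The job

Switch the whole extension board off for the night: start at the end with the round fuse cap and run a fingertip lightly along its row of five rocker switches to the other end, tipping each one fully off in turn by pressing down its half away from the fuse. Leave the charger and the mosquito vaporiser plugged in, and do not disturb anything else on the stool.

Things in the scene. Friction and masses are not known exactly. Their poses are not given: they have to be found in the camera images.
- board: white extension board screwed to the stool: a box 110 mm wide (x), 360 long (y), 40 high (flat top 40 mm above the stool). Origin under its middle. A row of five rocker switches at x = -28 mm (robot's side), a row of five sockets at x = +26, both at y = +128, +64, 0, -64, -128 mm. The +y end is the fuse end. Along the switch row only the rockers and a pilot lamp (2 mm high, y = +171) stand up
- fuse (a point): top centre of the round black fuse cap (17 mm across, 7 mm high), which marks the fuse end of the board, at x = +26, y = +168 mm on the board, in line with the sockets
- switch1 (a joint): tilt in rad of rocker switch 1, counted from the fuse end (y = +128 mm on the board): 0 = on, the half towards the fuse end pressed down; 0.28 = off, the half away from the fuse end pressed down. It is stiff and stays where it is left; about 2 N on the end of the raised half tips it
- switch1_mid (a point): middle of rocker 1, on its tilt axis (along the board's x), 44 mm above the stool. The rocker is 20 mm wide (x) and has two flat halves 15 mm long (y) that meet here in a shallow V: the half pressed down lies level at 44 mm, the other rises outward at 0.28 rad, its end 4 mm higher. The point turns with the rocker
- switch2 (a joint): tilt in rad of rocker switch 2, counted from the fuse end (y = +64 mm on the board): 0 = on, the half towards the fuse end pressed down; 0.28 = off, the half away from the fuse end pressed down. It is stiff and stays where it is left; about 2 N on the end of the raised half tips it
- switch2_mid (a point): middle of rocker 2, on its tilt axis (along the board's x), 44 mm above the stool. The rocker is 20 mm wide (x) and has two flat halves 15 mm long (y) that meet here in a shallow V: the half pressed down lies level at 44 mm, the other rises outward at 0.28 rad, its end 4 mm higher. The point turns with the rocker
- switch3 (a joint): tilt in rad of rocker switch 3, counted from the fuse end (y = +0 mm on the board): 0 = on, the half towards the fuse end pressed down; 0.28 = off, the half away from the fuse end pressed down. It is stiff and stays where it is left; about 2 N on the end of the raised half tips it
- switch3_mid (a point): middle of rocker 3, on its tilt axis (along the board's x), 44 mm above the stool. The rocker is 20 mm wide (x) and has two flat halves 15 mm long (y) that meet here in a shallow V: the half pressed down lies level at 44 mm, the other rises outward at 0.28 rad, its end 4 mm higher. The point turns with the rocker
- switch4 (a joint): tilt in rad of rocker switch 4, counted from the fuse end (y = -64 mm on the board): 0 = on, the half towards the fuse end pressed down; 0.28 = off, the half away from the fuse end pressed down. It is stiff and stays where it is left; about 2 N on the end of the raised half tips it
- switch4_mid (a point): middle of rocker 4, on its tilt axis (along the board's x), 44 mm above the stool. The rocker is 20 mm wide (x) and has two flat halves 15 mm long (y) that meet here in a shallow V: the half pressed down lies level at 44 mm, the other rises outward at 0.28 rad, its end 4 mm higher. The point turns with the rocker
- switch5 (a joint): tilt in rad of rocker switch 5, counted from the fuse end (y = -128 mm on the board): 0 = on, the half towards the fuse end pressed down; 0.28 = off, the half away from the fuse end pressed down. It is stiff and stays where it is left; about 2 N on the end of the raised half tips it
- switch5_mid (a point): middle of rocker 5, on its tilt axis (along the board's x), 44 mm above the stool. The rocker is 20 mm wide (x) and has two flat halves 15 mm long (y) that meet here in a shallow V: the half pressed down lies level at 44 mm, the other rises outward at 0.28 rad, its end 4 mm higher. The point turns with the rocker
- charger (a joint): how far (m) the phone charger is pulled up out of the second socket from the fuse end; 0 = fully in. A black block 30 x 42 mm (board x, y) standing 45 mm above the board's top over that socket; pulling it takes about 10 N
- vaporiser (a joint): how far (m) the mosquito vaporiser is pulled up out of the fourth socket from the fuse end; 0 = fully in. A white and amber round plug 45 mm across standing 49 mm above the board's top over that socket; pulling it takes about 10 N
- torch: the black plastic torch, 172 mm long and 44 mm high, lying on the stool on the robot's side of the board; origin under its middle
- bangles: a stack of six glass bangles lying flat, 70 mm across and 35 mm high, standing beyond the board's fuse end; origin under its middle
- tumbler: an empty steel tumbler, 68 mm across the mouth and 88 mm high, standing behind the board; origin under its middle
- bottle: the empty white plastic bottle with a twist cap, 62 mm across and 165 mm high, standing to the robot's right; origin under its middle
- tiffin: the round three-tier steel tiffin in its carrying frame, 150 mm wide over the frame and 222 mm high; origin under its middle
- case: a brown spectacle case, 62 x 162 x 36 mm, lying on the stool; origin under its middle
- clock: a small grey alarm clock, 45 x 95 x 81 mm; origin under its middle

How it is judged:
On the way, in this order (a step that is already met when the one before it is completed fails the run):
1. the switch nearest the fuse end is tipped off, those before it being off already (value of joint switch1 above 0.2 rad), for 0.1 s.
2. the switch second from the fuse end is tipped off, those before it being off already (value of joint each of switch1, switch2 above 0.2 rad), for 0.1 s.
3. the switch in the middle is tipped off, those before it being off already (all of step 2 and value of joint switch3 above 0.2 rad), for 0.1 s.
4. the switch fourth from the fuse end is tipped off, those before it being off already (all of step 3 and value of joint switch4 above 0.2 rad), for 0.1 s.
5. the switch farthest from the fuse end is tipped off, those before it being off already (all of step 4 and value of joint switch5 above 0.2 rad), for 0.1 s.
At the end, for the whole second after the job is handed in: all five rockers are off (each tilted past 0.2 rad of its 0.28 rad throw), both plugs are within 3 mm of fully in, and every other thing on the stool is within 15 mm of where it was (all of step 5 and value of joint each of charger, vaporiser below 0.003 m and distance of each of torch, bangles, tumbler, bottle, tiffin, case, clock from where it was at the start of the episode below 0.015 m); the robot touches nothing.
It fails at once if the board, its switches or its plugs are pressed with more than 40 N (contact force between any of the fingers, the arm and board above 40 N).
It fails at once if a plug is drawn 3 mm or more out of its socket (value of joint any of charger, vaporiser above 0.003 m).
It fails at once if something else on the stool is moved more than 15 mm (distance of any of torch, bangles, tumbler, bottle, tiffin, case, clock from where it was at the start of the episode above 0.015 m).
It fails at once if a standing thing is tipped more than 0.3 rad (angle between any of torch, bangles, tumbler, bottle, tiffin, case, clock's own z axis and vertical above 0.3 rad).
It also fails if it takes over 48 s, if anything falls off the work surface, if the arm or the gripper's body presses on something with over 40 N, if the wrist force passes 120 N, or if a joint passes its speed limit or range.

### The arm

A 6-joint arm with a two-finger parallel gripper is mounted at the origin on the work surface. World frame = base frame: x ahead of the robot, y to its left, z up, the work surface at z = 0. Lengths are in m, angles in rad, forces in N, time in s.
With the tool pointing down it reaches from about 0.35 to 0.775 m from the base axis. Payload 5.5 kg.
Tool frame: the origin (TCP) lies between the finger pads; the fingertips stand 17 mm ahead of it and the grasp point (between the pads) lies 2 mm behind it (env.finger_overhang is the distance from the TCP to the fingertips, in m); z points along the fingers, y is the line along which they close (so a half turn about z gives the same grasp; the last joint's range is limited). The gripper opens to 85 mm and grips with 20 to 120 N. Pads are 22 mm wide; open, the fingers measure 114 mm over their backs; the gripper's body (76 mm by 85 mm) begins 54 mm behind the grasp point. The pads swing forward as they close: fully open they stand 13 mm farther back than shut.
Start: joints at [1.181, 0.313, 0.046, 1.304, 0, 1.431], TCP at [0.142, 0.557, 0.212] pointing down, gripper open.
Joint ranges: [-2.76, 2.76], [-0.86, 1.69], [-1.03, 1.26], [-2.2, 2.34], [-1.47, 1.5], [-3.14, 3.14]. Speed limits (rad/s): [2.57, 2.57, 3.14, 3.14, 3.14, 3.14].

### API

Orientations are given as a unit quaternion [w, x, y, z].
In Python, from workcell import env gives the robot as it stands. The module is installed in compiled form; this text tells all that it offers.
- The arm moves only by the shell command python3 -m pendant 'ROWS' [FORCE]. ROWS is JSON, a list of rows, each a list of 5 numbers: the gripper's target within -1 to 1 (fully open at 1, half-way at 0, shut at -1), then the shift along the tool's x, y, z in m, then the turn about the tool's z in rad. A call has 1 to 8 rows; each row shifts and turns the commanded pose from where the row before left it, along the tool's axes as they then stand; what a row does not reach is not made up. A row lasts 1/8 s, in which the tool goes at most 62.5 mm and 10.7 degrees, less where a joint would pass 70% of its speed; a pose out of reach is approached as far as the arm can. A call with a gripper value outside its range is refused whole. The fingers move at their own pace and stop on an object; FORCE is the grip in N (left out, the last holds). Time passes only in rows, so rows that do not move let the fingers close. It gives the time, the measured TCP pose, the force, the opening and the grip force at its end, in the units of the state.
- env.get_state(): the state, without advancing time (a new reading comes with each control period).
- env.read_camera(name): name is "side" or "top" or "wrist"; returns the picture (400x640x3 uint8, red, green, blue); there is no depth.
- env.calibration(name): a dict with "K" (3x3 intrinsics, pixels), "T" (4x4, takes a point from camera to world coordinates); the wrist camera has in their place "tool_from_camera" (4x4, takes a point from camera to tool coordinates, whose origin is the TCP and whose axes are the flange's). Camera axes: x right, y down, z forward; pixel columns grow to the right and rows downward; lengths in m; the calibration is good to about 2 mm. A picture is of the moment at which its call begins: read the wrist's pose just before it. calibration takes no time and is no camera call.
- env.hand_in(): hands the job in; it is judged then, once.
Trained networks look in the newest picture that a camera, given by its name, has taken for a name from the list of things; names that differ only in an ending like _2 or _b are one class to them, and where a whole thing is asked for, a point or a joint stands for the part that bears it (a point fixed in the world has none). Each returns a list of dicts, best first, with "score" (0 to 1); they miss things now and then, are a little off and sometimes report something else, mostly with a low value. They report only what shows in the picture. A call takes as long as a camera call.
- env.recognise(camera, label): "centre" ([column, row] in pixels, amid what is visible of it).
The state is a dict: "clock": time; "joint_pos": joint angles; "qvel": joint speeds; "tau": joint torques, N m; "tcp_pos": TCP position; "orientation": TCP orientation; "wrist_force": force on the tool from outside, world axes, zero at the start; "ft_torque": the same for the moment, N m; "finger_gap": finger opening in m; "grip_force": force on a finger pad.
Only numpy, scipy, OpenCV 4.12 (cv2) and the standard library are available. Lean on these libraries where they do the work, as an engineer would, in place of code of your own. Each camera call takes 0.05 s, during which the arm holds its last target. There are 200 camera calls.

## Working session

There is one attempt and no reset: what is moved stays moved. The work goes in short steps, Python scripts to look and compute and a shell command to move; the robot and the scene stay as the last step left them, time stands still between calls to the robot, and variables do not carry over. Pictures are saved under pics/ and viewed, at most 10 in all, crops included, and the job is handed in when it is done.

```bash
mkdir -p pics; python3 - <<'E'
from workcell import env
import cv2,numpy as np
s=env.get_state();print(s['clock'],s['tcp_pos'],s['orientation'],s['finger_gap'])
for c in ['top','side']:
    im=env.read_camera(c);cv2.imwrite(f'pics/{c}0.png',im[:,:,::-1])
    k=env.calibration(c);print(c,k['K'].tolist(),np.round(k['T'],4).tolist())
    for l in ['fuse','switch1_mid','board','charger','vaporiser']:
        print(l,[(np.round(d['centre']).tolist(),round(d['score'],2)) for d in env.recognise(c,l)][:6])
print(np.round(env.calibration('wrist')['tool_from_camera'],4).tolist())
E
```

```text
0.0 [0.14194217 0.5566254  0.21129653] [-2.56152233e-04  1.24590158e-01  9.92207854e-01 -8.94731466e-04] 0.08556129861563633
top [[470.94772514228316, 0.0, 319.90946500748737], [0.0, 470.94772514228316, 193.30079843579816], [0.0, 0.0, 1.0]] [[0.0197, -0.9854, 0.1692, 0.2714], [-0.9998, -0.0206, -0.0034, 0.0041], [0.0068, -0.1691, -0.9856, 1.3279], [0.0, 0.0, 0.0, 1.0]]
fuse [([310.0, 164.0], 0.82)]
switch1_mid [([285.0, 145.0], 0.4)]
board [([309.0, 166.0], 0.59), ([259.0, 159.0], 0.26)]
charger [([285.0, 146.0], 0.8)]
vaporiser [([330.0, 156.0], 0.61)]
side [[485.9496843794178, 0.0, 322.46272581424995], [0.0, 485.9496843794178, 201.3858129807387], [0.0, 0.0, 1.0]] [[0.7966, -0.3299, 0.5066, -0.3637], [-0.6044, -0.4152, 0.6799, -1.1454], [-0.014, -0.8478, -0.5301, 0.9584], [0.0, 0.0, 0.0, 1.0]]
fuse [([339.0, 202.0], 0.68)]
switch1_mid []
board [([342.0, 201.0], 0.79)]
charger [([336.0, 179.0], 0.58)]
vaporiser [([351.0, 197.0], 0.5)]
[[-0.0002, -0.9545, -0.2982, 0.0768], [1.0, -0.0001, -0.0002, -0.0007], [0.0001, -0.2982, 0.9545, -0.1612], [0.0, 0.0, 0.0, 1.0]]
```

View pics/top0.png

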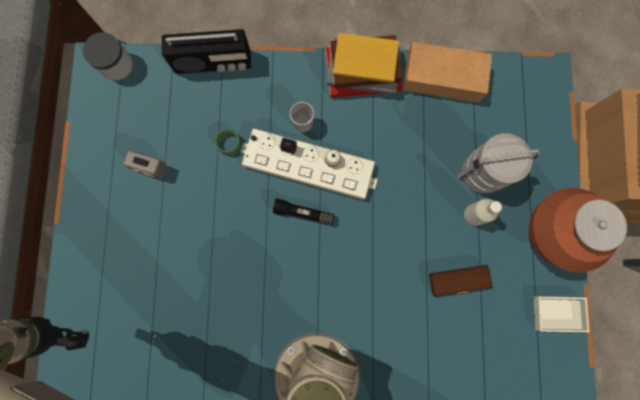

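View pics/side0.png

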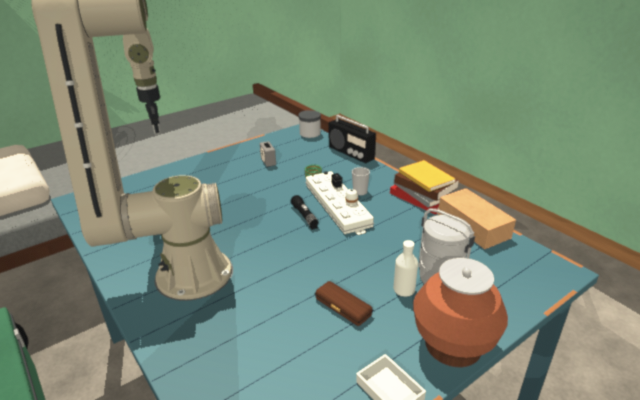

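The top view shows the board from about (252,129) to (370,198) with the fuse cap at the left end (254,138). The switch row is on the robot's side, the bangles are at (228,142) and the torch is at (303,212). I'll enlarge that part.

```bash
python3 - <<'E'
import cv2
im=cv2.imread('pics/top0.png')[120:210,230:385]
cv2.imwrite('pics/crop0.png',cv2.resize(im,None,fx=5,fy=5,interpolation=cv2.INTER_CUBIC))
E
```

```text
(no output)
```

View pics/crop0.png

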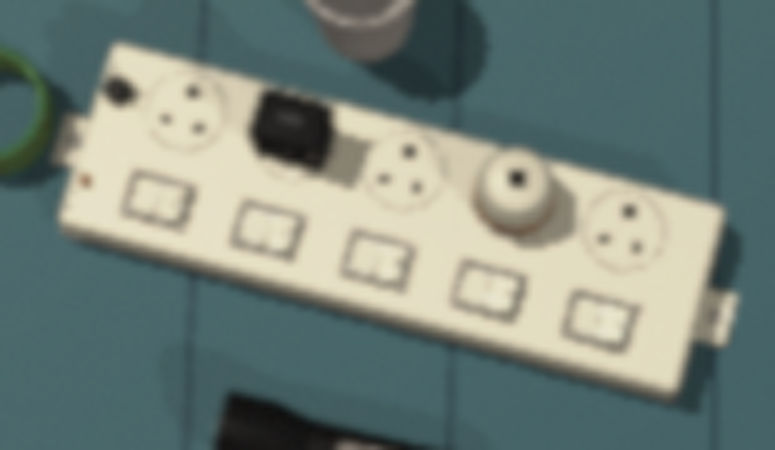

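The crop shows five rockers at crop pixels (158,201), (267,231), (377,261), (488,290) and (600,321). The fuse cap is at (119,91), the lamp at (85,181), and the top corners are (118,43), (724,208), (676,388) and (62,222).

```bash
cat > h.py <<'E'
from workcell import env
import numpy as np, cv2
from scipy.optimize import least_squares
from scipy.spatial.transform import Rotation as R
def ray(K,T,px,z):
    d=T[:3,:3]@np.linalg.solve(K,[px[0],px[1],1]); return T[:3,3]+d*(z-T[2,3])/d[2]
def wristT(s):
    q=s['orientation'];T=np.eye(4);T[:3,:3]=R.from_quat([q[1],q[2],q[3],q[0]]).as_matrix();T[:3,3]=s['tcp_pos']
    return T@env.calibration('wrist')['tool_from_camera']
def fit(B,W):
    B,W=np.array(B)[:,:2],np.array(W)[:,:2]
    f=lambda p:(B@np.array([[np.cos(p[2]),-np.sin(p[2])],[np.sin(p[2]),np.cos(p[2])]]).T+p[:2]-W).ravel()
    r=least_squares(f,[.5,0,0]);return r.x,np.round(f(r.x).reshape(-1,2)*1000,1)
def toworld(p,b):
    c,s=np.cos(p[2]),np.sin(p[2]);return np.array([p[0]+c*b[0]-s*b[1],p[1]+s*b[0]+c*b[1]])
E
python3 - <<'E'
from h import *
k=env.calibration('top')
P=[(158,201),(267,231),(377,261),(488,290),(600,321),(119,91),(85,181),(118,43),(724,208),(676,388),(62,222)]
B=[(-.028,y) for y in (.128,.064,0,-.064,-.128)]+[(.026,.168),(-.028,.171),(.055,.18),(.055,-.18),(-.055,-.18),(-.055,.18)]
Z=[.044]*5+[.046,.042]+[.04]*4
W=[ray(k['K'],k['T'],(230+(a-2)/5,120+(b-2)/5),z) for (a,b),z in zip(P,Z)]
p,r=fit(B,W);print(p,r.tolist())
for y in (.160,.128,0,-.128,-.17): print(y,toworld(p,(-.028,y)), np.hypot(*toworld(p,(-.028,y))))
print(ray(k['K'],k['T'],(230+285/5,200+5),.03),'torch end; charger, vap', toworld(p,(.026,.064)))
s=env.get_state();print(R.from_quat(np.roll(s['orientation'],-1)).as_matrix().round(3))
E
```

```text
[ 0.57927772  0.03454834 -0.2504686 ] [[0.4, -0.3], [0.5, -0.8], [0.4, -0.9], [-0.2, -0.8], [0.2, -0.3], [0.0, 0.8], [-0.0, -0.3], [1.2, 2.6], [0.8, -1.9], [-2.7, -1.2], [-0.6, 3.0]]
0.16 [0.5918087  0.19649578] 0.6235768803730737
0.128 [0.58387724 0.1654943 ] 0.6068780732907232
0 [0.55215142 0.04148836] 0.553707934079008
-0.128 [ 0.5204256  -0.08251757] 0.5269268988038338
-0.17 [ 0.51001557 -0.12320702] 0.5246864289231813
[0.459243   0.09054947 0.03      ] torch end; charger, vap [0.62032934 0.090107  ]
[[-0.969  0.247  0.   ]
 [ 0.247  0.969  0.   ]
 [ 0.     0.    -1.   ]]
```

```bash
python3 - <<'E'
from h import *
p=[0.57928,0.03455,-0.25047]
s=env.get_state();t=np.array(s['tcp_pos']);M=R.from_quat(np.roll(s['orientation'],-1)).as_matrix()
w=toworld(p,(-.028,.108));print(w,M.T@(np.r_[w,.15]-t),env.finger_overhang)
E
```

```text
[0.57892252 0.14612003] [-0.52483418 -0.29034146  0.06219501] 0.017
```

```bash
python3 -m pendant '[[-1,-0.05,-0.028,0,0],[-1,-0.05,-0.028,0,0],[-1,-0.05,-0.028,0,0],[-1,-0.05,-0.028,0,0],[-1,-0.05,-0.028,0,0],[-1,-0.05,-0.028,0,0],[-1,-0.05,-0.028,0,0],[-1,-0.05,-0.028,0,0]]' 20; python3 -m pendant '[[-1,-0.05,-0.028,0,0],[-1,-0.05,-0.028,0,0],[-1,-0.025,-0.010,0.03,0],[-1,0,0,0.02,0],[-1,0,0,0,0],[-1,0,0,0,0]]'
python3 - <<'E'
from h import *
p=[0.57928,0.03455,-0.25047]
s=env.get_state();T=wristT(s);K=env.calibration('wrist')['K'];im=env.read_camera('wrist')[:,:,::-1].copy()
print(s['tcp_pos'],s['orientation'],s['finger_gap'],s['wrist_force'])
for y in (.128,.064,0):
  for dx in (-.01,.01):
    for dy in (-.015,0,.015):
      z=.044+(.0041 if dy<0 else 0)
      c=np.linalg.inv(T)@np.r_[toworld(p,(-.028+dx,y+dy)),z,1];u=K@c[:3]/c[2]
      cv2.circle(im,(int(round(u[0])),int(round(u[1]))),2,(0,0,255),-1)
M=R.from_quat(np.roll(s['orientation'],-1)).as_matrix()
print(M.T@(np.r_[toworld(p,(-.028,.108)),.070]-s['tcp_pos']))
cv2.imwrite('pics/w1.png',im)
E
```

```text
clock: 1.6
tcp_pos: [0.4757, 0.2398, 0.2125]
orientation: [0.0, 0.125, 0.992, 0.0]
wrist_force: [-0.7, 0.2, 0.6]
finger_gap: 0.0001
grip_force: 0.0
clock: 2.35
tcp_pos: [0.5793, 0.1467, 0.1631]
orientation: [0.0, 0.124, 0.992, 0.0]
wrist_force: [0.1, 0.0, 1.1]
finger_gap: 0.0004
grip_force: 0.0
[0.57934801 0.14669215 0.16311595] [4.46686111e-04 1.24349660e-01 9.92238348e-01 1.53502214e-04] 0.000398823141541019 [0.13380429 0.01722737 1.14699403]
[ 0.00035014 -0.00069813  0.09311541]
```

View pics/w1.png

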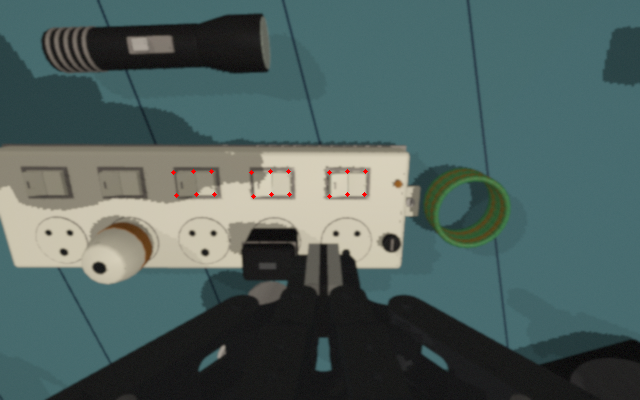

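The wrist view shows the projected rocker corners (red) lying on the real rockers, with rocker 1 at about (348,183) and rocker 2 at (272,183). The pose is confirmed, so I'll go down on rocker 1's far half.

```bash
python3 -m pendant '[[-1,0,0,0.04,0],[-1,0,0,0.035,0],[-1,0,0,0.016,0],[-1,0,0,0,0],[-1,0,0,0,0]]'; python3 -m pendant '[[-1,0,0,0.001,0],[-1,0,0,0.001,0],[-1,0,0,0.001,0],[-1,0,0,0,0]]'
```

```text
clock: 3.02
tcp_pos: [0.5804, 0.1467, 0.073]
orientation: [0.001, 0.124, 0.992, 0.0]
wrist_force: [-0.5, -0.5, 0.3]
finger_gap: -0.0
grip_force: 0.0
clock: 3.52
tcp_pos: [0.5791, 0.1464, 0.0681]
orientation: [-0.0, 0.125, 0.992, 0.0]
wrist_force: [0.6, 0.3, 0.0]
finger_gap: -0.0005
grip_force: 0.0
```

```bash
python3 -m pendant '[[-1,0,0,0.001,0],[-1,0,0,0.001,0],[-1,0,0,0.001,0],[-1,0,0,0.001,0],[-1,0,0,0,0],[-1,0,0,0,0]]'; python3 -m pendant '[[-1,0,0,0.001,0],[-1,0,0,0.001,0],[-1,0,0,0,0],[-1,0,0,0,0]]'
```

```text
clock: 4.28
tcp_pos: [0.5792, 0.1464, 0.0642]
orientation: [0.0, 0.125, 0.992, 0.0]
wrist_force: [-0.5, -0.3, -0.0]
finger_gap: 0.0
grip_force: 0.0
clock: 4.78
tcp_pos: [0.5792, 0.1464, 0.0622]
orientation: [-0.0, 0.125, 0.992, 0.0]
wrist_force: [-1.0, -0.4, -0.6]
finger_gap: -0.0002
grip_force: 0.0
```

```bash
python3 -m pendant '[[-1,0,0,0.001,0],[-1,0,0,0,0],[-1,0,0,0,0]]'; python3 - <<'E'
from h import *
print(env.get_state()['wrist_force'])
cv2.imwrite('pics/w2.png',cv2.resize(env.read_camera('wrist')[100:300,150:470,::-1],None,fx=2,fy=2))
E
```

```text
clock: 5.15
tcp_pos: [0.5792, 0.1464, 0.0612]
orientation: [0.0, 0.125, 0.992, 0.0]
wrist_force: [0.0, -1.2, -0.4]
finger_gap: 0.0001
grip_force: 0.0
[ 0.03049656 -1.19486304 -0.37003865]
```

View pics/w2.png

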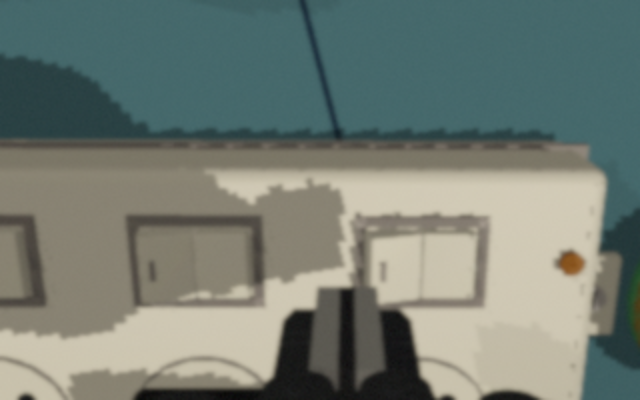

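The finger seems to cover only the outer bit of rocker 1's far half (crop column 315–378, rocker 360–487). I'll check where the tip should project.

```bash
python3 - <<'E'
from h import *
k=env.calibration('wrist');C=np.linalg.inv(k['tool_from_camera'])
def pr(x,y,z):
    c=C@[x,y,z,1];u=k['K']@c[:3]/c[2];return ((u[:2]-[150,100])*2).round().tolist()
for x in (-.011,0,.011):
  for z in (0,.008,.017): print(x,z,pr(x,-.007,z),pr(x,.007,z))
p=[0.57928,0.03455,-0.25047]
s=env.get_state();T=wristT(s)
for y in (.143,.113): 
  for x in (-.038,-.018):
   for z in (.044,.048):
    c=np.linalg.inv(T)@np.r_[toworld(p,(x,y)),z,1];u=k['K']@c[:3]/c[2];print(x,y,z,((u[:2]-[150,100])*2).round())
E
```

```text
-0.011 0 [322.0, 328.0] [376.0, 328.0]
-0.011 0.008 [323.0, 314.0] [375.0, 314.0]
-0.011 0.017 [324.0, 299.0] [373.0, 299.0]
0 0 [322.0, 289.0] [376.0, 289.0]
0 0.008 [323.0, 276.0] [375.0, 276.0]
0 0.017 [324.0, 263.0] [374.0, 263.0]
0.011 0 [321.0, 250.0] [377.0, 250.0]
0.011 0.008 [322.0, 238.0] [376.0, 238.0]
0.011 0.017 [323.0, 226.0] [374.0, 226.0]
-0.038 0.143 0.044 [475. 229.]
-0.038 0.143 0.048 [477. 234.]
-0.018 0.143 0.044 [471. 295.]
-0.018 0.143 0.048 [473. 301.]
-0.038 0.113 0.044 [366. 229.]
-0.038 0.113 0.048 [366. 234.]
-0.018 0.113 0.044 [365. 295.]
-0.018 0.113 0.048 [365. 301.]
```

```bash
python3 -m pendant '[[-1,0,0,-0.02,0],[-1,0,0,-0.02,0],[-1,0,0,0,0]]'; python3 - <<'E'
from h import *
cv2.imwrite('pics/w3.png',cv2.resize(env.read_camera('wrist')[130:270,190:410,::-1],None,fx=3.6,fy=3.6,interpolation=cv2.INTER_CUBIC))
E
```

```text
clock: 5.58
tcp_pos: [0.5806, 0.1466, 0.1028]
orientation: [0.002, 0.125, 0.992, 0.0]
wrist_force: [-0.7, -0.1, -0.1]
finger_gap: -0.0
grip_force: 0.0
```

View pics/w3.png

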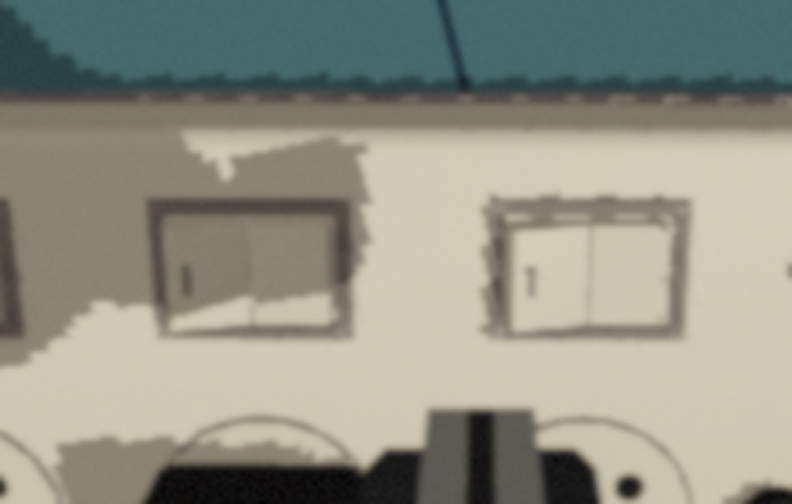

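Rocker 1 is not tipped: its left half still rises, like rocker 2's. The fingertip shows at crop (480,410), lower than the model predicts, so I'll check its true position with the side camera.

```bash
python3 - <<'E'
from h import *
k=env.calibration('side');s=env.get_state();q=s['orientation'];M=R.from_quat(np.roll(q,-1)).as_matrix()
im=env.read_camera('side')[:,:,::-1]
f=6;x0,y0=280,130
im=cv2.resize(im[y0:y0+95,x0:x0+130],None,fx=f,fy=f,interpolation=cv2.INTER_CUBIC)
for v,col in [((0,0,.017),(0,0,255)),((0,0,0),(255,0,0)),((.011,0,-.027),(0,255,0)),((-.008,0,.017),(255,0,255))]:
    w=s['tcp_pos']+M@v;c=np.linalg.inv(k['T'])@np.r_[w,1];u=k['K']@c[:3]/c[2]
    cv2.circle(im,(int((u[0]-x0+.5)*f),int((u[1]-y0+.5)*f)),3,col,-1)
cv2.imwrite('pics/s3.png',im)
E
```

```text
(no output)
```

View pics/s3.png

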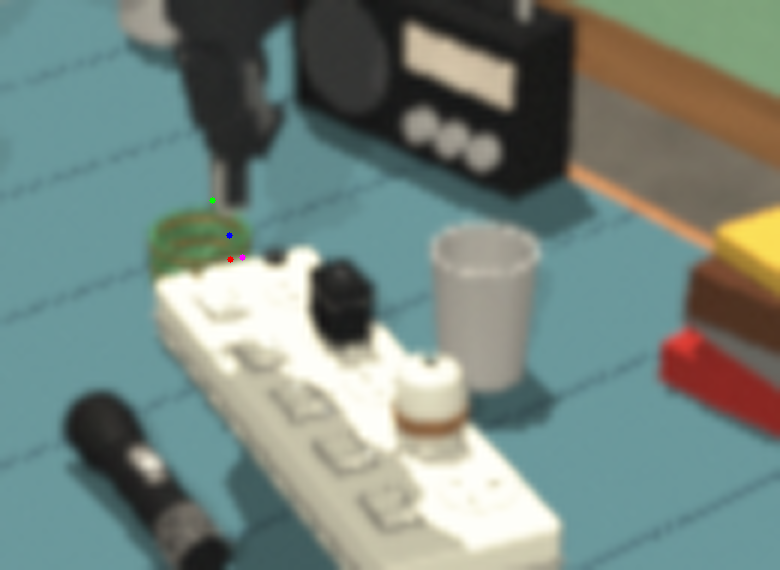

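In the side view the fingertip ends at about (228,212), roughly 18–25 mm behind the TCP instead of 17 mm ahead (red). That explains why nothing was touched. I'll shift onto the half (+8 mm along the row, 4 mm towards the robot) and feel down for contact.

```bash
python3 -m pendant '[[-1,0.004,0.008,0.02,0],[-1,0,0,0.02,0],[-1,0,0,0.01,0],[-1,0,0,0.005,0],[-1,0,0,0,0],[-1,0,0,0,0]]'; python3 -m pendant '[[-1,0,0,0.002,0],[-1,0,0,0.002,0],[-1,0,0,0.002,0],[-1,0,0,0,0],[-1,0,0,0,0]]'
```

```text
clock: 6.42
tcp_pos: [0.5779, 0.1552, 0.0469]
orientation: [0.001, 0.125, 0.992, 0.0]
wrist_force: [0.2, -0.9, -0.4]
finger_gap: 0.0005
grip_force: 0.0
clock: 7.05
tcp_pos: [0.5773, 0.1552, 0.0402]
orientation: [0.0, 0.125, 0.992, 0.0]
wrist_force: [0.6, -0.1, -0.3]
finger_gap: -0.0002
grip_force: 0.0
```

```bash
python3 -m pendant '[[-1,0,0,0.001,0],[-1,0,0,0.001,0],[-1,0,0,0.001,0],[-1,0,0,0,0],[-1,0,0,0,0]]'
```

```text
clock: 7.68
tcp_pos: [0.5773, 0.1552, 0.0372]
orientation: [0.0, 0.125, 0.992, 0.0]
wrist_force: [-0.2, -0.0, -0.4]
finger_gap: 0.0001
grip_force: 0.0
```

```bash
python3 -m pendant '[[-1,0,0,0.001,0],[-1,0,0,0.001,0],[-1,0,0,0.001,0],[-1,0,0,0,0]]';python3 -m pendant '[[-1,0,0,0.001,0],[-1,0,0,0.001,0],[-1,0,0,0.001,0],[-1,0,0,0,0]]'
```

```text
clock: 8.18
tcp_pos: [0.5772, 0.1551, 0.034]
orientation: [-0.0, 0.125, 0.992, -0.0]
wrist_force: [-0.3, 0.4, 0.2]
finger_gap: -0.0
grip_force: 0.0
clock: 8.68
tcp_pos: [0.5772, 0.1552, 0.0311]
orientation: [-0.0, 0.125, 0.992, 0.0]
wrist_force: [0.8, 0.5, 0.2]
finger_gap: 0.0002
grip_force: 0.0
```

```bash
python3 -m pendant '[[-1,0,0,0.001,0],[-1,0,0,0.001,0],[-1,0,0,0,0]]'; python3 - <<'E'
from h import *
cv2.imwrite('pics/w4.png',cv2.resize(env.read_camera('wrist')[100:300,190:440,::-1],None,fx=3,fy=3,interpolation=cv2.INTER_CUBIC))
E
```

```text
clock: 9.05
tcp_pos: [0.5772, 0.1551, 0.0291]
orientation: [-0.0, 0.125, 0.992, 0.0]
wrist_force: [-0.5, -0.2, -0.1]
finger_gap: 0.0002
grip_force: 0.0
```

View pics/w4.png

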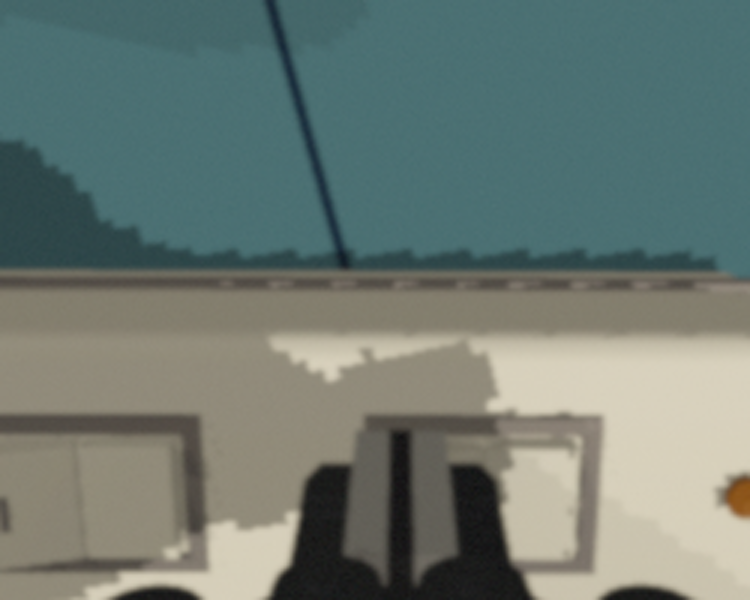

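The wrist view shows the tip almost down on rocker 1 at crop (400,430). The finger backs span 300–500, about 29 mm. I'll move 5 mm along so they stay clear of the pivot, then keep descending.

```bash
python3 -m pendant '[[-1,0,-0.005,0,0],[-1,0,0,0.001,0],[-1,0,0,0.001,0],[-1,0,0,0.001,0],[-1,0,0,0,0]]';python3 -m pendant '[[-1,0,0,0.001,0],[-1,0,0,0.001,0],[-1,0,0,0,0]]'
```

```text
clock: 9.72
tcp_pos: [0.5762, 0.1503, 0.0262]
orientation: [0.0, 0.125, 0.992, 0.0]
wrist_force: [-0.5, -1.3, 2.0]
finger_gap: -0.0001
grip_force: 0.9
clock: 10.1
tcp_pos: [0.5762, 0.1503, 0.0248]
orientation: [0.0, 0.125, 0.992, 0.0]
wrist_force: [-1.7, -1.5, 6.1]
finger_gap: 0.0001
grip_force: 3.1
```

```bash
python3 -m pendant '[[-1,0,0,0.001,0],[-1,0,0,0.001,0],[-1,0,0,0,0],[-1,0,0,0,0]]'
```

```text
clock: 10.6
tcp_pos: [0.5764, 0.1504, 0.0244]
orientation: [0.001, 0.124, 0.992, 0.0]
wrist_force: [-4.6, -3.1, 16.1]
finger_gap: -0.0004
grip_force: 8.2
```

Force rises from contact at about 0.028 to 16 N at 0.0244, which is about 4 mm of travel. I'll lift and check the result.

```bash
python3 -m pendant '[[-1,0,0,-0.01,0],[-1,0,-0.02,-0.008,0],[-1,0,-0.024,0,0],[-1,0,-0.02,0,0],[-1,0,0,0,0],[-1,0,0,0,0]]'; python3 - <<'E'
from h import *
p=[0.57928,0.03455,-0.25047]
s=env.get_state();M=R.from_quat(np.roll(s['orientation'],-1)).as_matrix()
print(s['tcp_pos'],M.T@(np.r_[toworld(p,(-.032,.047)),.030]-s['tcp_pos']))
cv2.imwrite('pics/w5.png',cv2.resize(env.read_camera('wrist')[130:330,190:440,::-1],None,fx=3,fy=3,interpolation=cv2.INTER_CUBIC))
E
```

```text
clock: 11.35
tcp_pos: [0.5603, 0.0881, 0.0401]
orientation: [-0.0, 0.125, 0.992, 0.0]
wrist_force: [0.1, 0.1, 0.6]
finger_gap: 0.0003
grip_force: 0.0
[0.56025764 0.08809159 0.04012594] [ 0.00029923 -0.00016041  0.01012591]
```

View pics/w5.png

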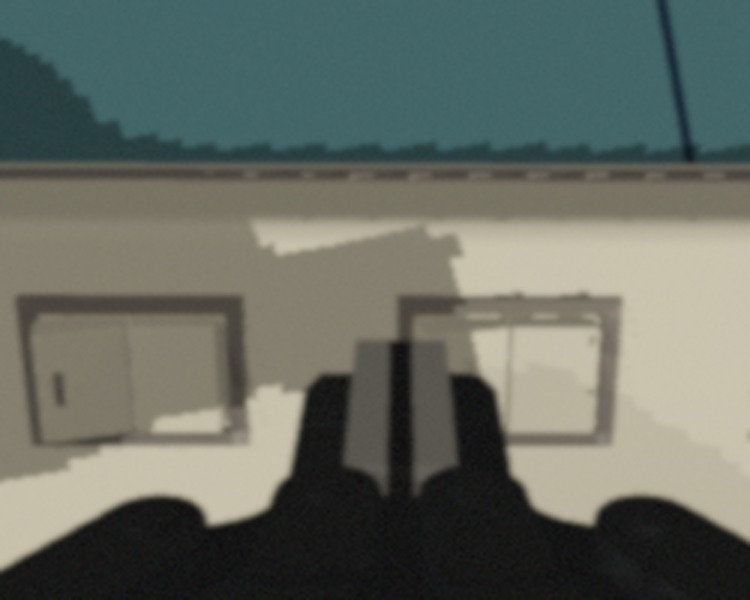

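Rockers 2 and 3 show here, both still on, and rocker 1 is just outside the crop to the right. I'll take my last picture of rocker 1.

```bash
python3 - <<'E'
from h import *
im=env.read_camera('wrist')[:,:,::-1];cv2.imwrite('pics/w6full.png',im)
a=cv2.resize(im[210:300,180:310],None,fx=5,fy=5,interpolation=cv2.INTER_CUBIC)[:,:400]
b=cv2.resize(im[210:300,440:600],None,fx=5,fy=5,interpolation=cv2.INTER_CUBIC)[:,:400]
cv2.imwrite('pics/w6.png',np.hstack([a,b]))
E
```

```text
(no output)
```

View pics/w6.png

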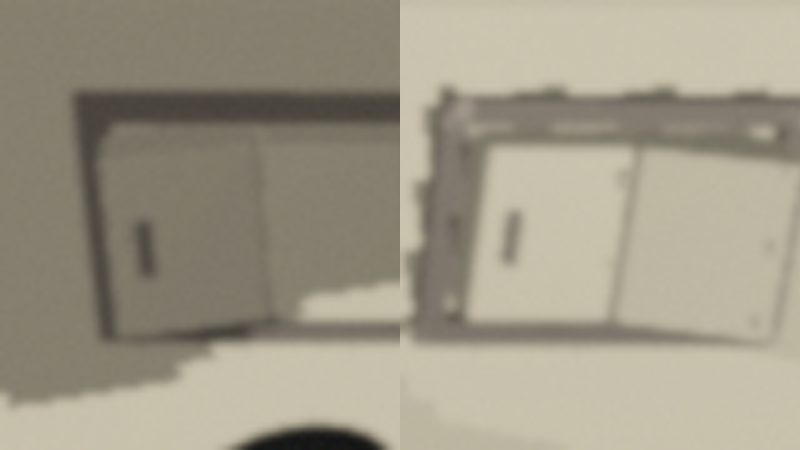

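This shows rocker 1 (right) with its far half level and its fuse half raised, so it is off. Rocker 3 (left) is still on. I'll press rocker 2 the same way.

```bash
python3 -m pendant '[[-1,0,0,0.006,0],[-1,0,0,0.004,0],[-1,0,0,0.002,0],[-1,0,0,0.001,0],[-1,0,0,0.001,0],[-1,0,0,0.001,0],[-1,0,0,0.001,0],[-1,0,0,0,0]]'; python3 -m pendant '[[-1,0,0,0.001,0],[-1,0,0,0.001,0],[-1,0,0,0,0],[-1,0,0,0,0]]'
```

```text
clock: 12.45
tcp_pos: [0.5603, 0.0883, 0.0248]
orientation: [0.0, 0.125, 0.992, 0.0]
wrist_force: [-1.9, -0.8, 6.3]
finger_gap: 0.0001
grip_force: 3.1
clock: 12.95
tcp_pos: [0.5605, 0.0883, 0.0245]
orientation: [0.001, 0.125, 0.992, 0.0]
wrist_force: [-6.1, -0.8, 16.1]
finger_gap: -0.0002
grip_force: 8.7
```

Identical signature to rocker 1. Now rocker 3.

```bash
python3 -m pendant '[[-1,0,0,-0.01,0],[-1,0,-0.02,-0.008,0],[-1,0,-0.024,0,0],[-1,0,-0.02,0,0],[-1,0,0,0,0],[-1,0,0,0.006,0],[-1,0,0,0.004,0],[-1,0,0,0.002,0]]'; python3 -m pendant '[[-1,0,0,0.001,0],[-1,0,0,0.001,0],[-1,0,0,0.001,0],[-1,0,0,0.001,0],[-1,0,0,0.001,0],[-1,0,0,0.001,0],[-1,0,0,0,0],[-1,0,0,0,0]]'
```

```text
clock: 13.95
tcp_pos: [0.5442, 0.0266, 0.0278]
orientation: [-0.0, 0.124, 0.992, -0.0]
wrist_force: [-2.0, -1.4, 2.8]
finger_gap: -0.0001
grip_force: 1.3
clock: 14.95
tcp_pos: [0.5446, 0.0264, 0.0244]
orientation: [0.001, 0.124, 0.992, 0.0]
wrist_force: [-7.0, -0.2, 18.6]
finger_gap: 0.0001
grip_force: 9.3
```

```bash
python3 -m pendant '[[-1,0,0,-0.01,0],[-1,0,-0.02,-0.008,0],[-1,0,-0.024,0,0],[-1,0,-0.02,0,0],[-1,0,0,0,0],[-1,0,0,0.006,0],[-1,0,0,0.003,0],[-1,0,0,0,0]]'; python3 -m pendant '[[-1,0,0,0.001,0],[-1,0,0,0.001,0],[-1,0,0,0.001,0],[-1,0,0,0,0]]'
```

```text
clock: 15.95
tcp_pos: [0.5282, -0.0351, 0.0306]
orientation: [-0.001, 0.124, 0.992, 0.0]
wrist_force: [0.3, 0.7, -0.3]
finger_gap: -0.0
grip_force: 0.0
clock: 16.45
tcp_pos: [0.5288, -0.0357, 0.0283]
orientation: [0.0, 0.125, 0.992, 0.0]
wrist_force: [-0.1, 1.0, 1.7]
finger_gap: -0.0
grip_force: 0.6
```

```bash
python3 -m pendant '[[-1,0,0,0.001,0],[-1,0,0,0.001,0],[-1,0,0,0.001,0],[-1,0,0,0.001,0],[-1,0,0,0.001,0],[-1,0,0,0.001,0],[-1,0,0,0,0],[-1,0,0,0,0]]'
```

```text
clock: 17.45
tcp_pos: [0.5289, -0.036, 0.0244]
orientation: [0.001, 0.125, 0.992, -0.0]
wrist_force: [-6.3, -1.2, 19.3]
finger_gap: 0.0003
grip_force: 9.7
```

Same signature again. Now rocker 5.

```bash
python3 -m pendant '[[-1,0,0,-0.01,0],[-1,0,-0.02,-0.008,0],[-1,0,-0.024,0,0],[-1,0,-0.02,0,0],[-1,0,0,0,0],[-1,0,0,0.006,0],[-1,0,0,0.004,0],[-1,0,0,0.002,0]]'; python3 -m pendant '[[-1,0,0,0.001,0],[-1,0,0,0.001,0],[-1,0,0,0.001,0],[-1,0,0,0.001,0],[-1,0,0,0.001,0],[-1,0,0,0.001,0],[-1,0,0,0,0],[-1,0,0,0,0]]'
```

```text
clock: 18.45
tcp_pos: [0.5125, -0.0971, 0.0277]
orientation: [-0.0, 0.124, 0.992, 0.0]
wrist_force: [-1.3, 0.5, 2.9]
finger_gap: 0.0001
grip_force: 1.2
clock: 19.45
tcp_pos: [0.513, -0.0976, 0.0244]
orientation: [0.001, 0.124, 0.992, 0.0]
wrist_force: [-7.1, 2.4, 20.2]
finger_gap: 0.0003
grip_force: 9.9
```

All five were pressed with the same profile. I'll lift clear and check on/off numerically, fitting edges for both hypotheses.

```bash
python3 -m pendant '[[-1,0,0,-0.02,0],[-1,0,0.03,-0.04,0],[-1,0,0.05,-0.02,0],[-1,0,0.05,0,0],[-1,0,0.04,0,0],[-1,0,0,0,0],[-1,0,0,0,0]]'; cat > chk.py <<'E'
from h import *
p=[0.57928,0.03455,-0.25047]
s=env.get_state();T=wristT(s);K=env.calibration('wrist')['K']
im=env.read_camera('wrist')[:,:,::-1];cv2.imwrite('pics/end.png',im);g=cv2.GaussianBlur(cv2.cvtColor(im,6),(0,0),.8).astype(np.float32)
G=np.hypot(cv2.Sobel(g,5,1,0),cv2.Sobel(g,5,0,1))
Ti=np.linalg.inv(T)
def score(y,st):
    best=0
    for ox in np.arange(-3,3.1,.5):
      for oy in np.arange(-3,3.1,.5):
        q=[]
        for x in np.linspace(-.01,.01,15):
            for e in (-1,1): q.append((x,e*.015,.044+(.0041 if (e<0)==(st=='on') else 0)))
        for e in (-1,1):
          for l in np.linspace(0,.015,15):
            for x in (-.01,.01): q.append((x,e*l,.044+(l*.28 if (e<0)==(st=='on') else 0)))
        c=np.array([Ti@np.r_[toworld(p,(-.028+a,y+b)),z,1] for a,b,z in q])[:,:3]@K.T
        u=(c[:,:2]/c[:,2:]+[ox,oy]).astype(np.float32)
        best=max(best,cv2.remap(G,u[None,:,0].copy(),u[None,:,1].copy(),1).mean())
    return round(float(best),1)
for y in (.128,.064,0,-.064,-.128): print(y,score(y,'on'),score(y,'off'))
top=env.read_camera('top');a=cv2.imread('pics/top0.png')[:,:,::-1]
for l in ['charger','vaporiser','torch','bangles','tumbler']: print(l,[(np.round(d['centre']).tolist(),round(d['score'],2)) for d in env.recognise('top',l)][:2])
E
python3 chk.py
```

```text
clock: 20.32
tcp_pos: [0.5547, 0.0668, 0.1019]
orientation: [-0.0, 0.124, 0.992, -0.0]
wrist_force: [-0.1, 0.6, 0.2]
finger_gap: -0.0
grip_force: 0.0
0.128 93.7 115.3
0.064 105.1 125.3
0 89.0 101.8
-0.064 77.4 77.5
-0.128 70.0 73.3
charger []
vaporiser [([332.0, 156.0], 0.57), ([325.0, 178.0], 0.49)]
torch [([322.0, 216.0], 0.72), ([497.0, 164.0], 0.57)]
bangles [([221.0, 135.0], 0.85)]
tumbler []
```

Rockers 1–3 are clearly off. Rockers 4 and 5 lie far out in this view, so I'll shift over them and check again.

```bash
python3 -m pendant '[[-1,0,-0.05,0,0],[-1,0,-0.05,0,0],[-1,0,-0.04,0,0],[-1,0,0,0,0],[-1,0,0,0,0]]'; python3 chk.py
```

```text
clock: 21.3
tcp_pos: [0.5202, -0.0687, 0.1023]
orientation: [0.0, 0.125, 0.992, 0.0]
wrist_force: [-0.1, -0.3, -0.0]
finger_gap: -0.0
grip_force: 0.0
0.128 0.0 0.0
0.064 86.8 111.6
0 100.1 116.9
-0.064 102.0 125.2
-0.128 106.8 120.7
charger [([286.0, 147.0], 0.53)]
vaporiser []
torch [([281.0, 209.0], 0.62)]
bangles [([225.0, 135.0], 0.61)]
tumbler [([300.0, 114.0], 0.67)]
```

All five fit as off, and the arm is clear of everything.

```bash
python3 -c "
from workcell import env
print(env.hand_in())"
```

```text
the job is handed in; nothing more can be done
None
```

The job is handed in (no verdict came back): all five rockers were pressed off in order from the fuse end by short dips rather than one continuous slide, each checked off in the wrist camera, at no more than about 20 N, with no sign of contact with the plugs or anything else.

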